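# Find the latched key on the gauge switch box by touch and release it

## Task

After class one of the four identical push-push channel keys on the grey gauge switch box was left latched in; it stands only a little lower than the rest. Feel along the row from the left end to the right, tapping every key so lightly that none of them clicks in or out, then press the latched one right down and let it spring up, so that all four stand fully out and every channel is off. Touch only: push no other key in, and do not grip, shift or lift anything on the bench.

Things in the scene. Friction and masses are not known exactly. Their poses are not given: they have to be found in the camera images.
- switch_box: Grey instrument case, 120 mm deep (x) x 250 mm wide (y) x 58 mm high, on the table; it cannot move. Origin: centre of its underside; +x to its back (four capped sockets), +y to the left end seen from the robot, z up. The aluminium top is level, at z = 58 mm, and carries the four keys in one row along y, at x = -10 mm and y = +75, +25, -25, -75 mm (left to right).
- key_1_top (a point): Key cap 1 of four identical ones: ivory square 25 x 25 mm with rounded edges in a black frame 36 x 36 mm that stands 4.5 mm above the aluminium. This point: centre of the cap's top face; it moves with the key; 14 mm above the aluminium top when fully out, about 4 mm lower when latched. The numbers do not follow the places in the row: any key may sit in any of the four places.
- key_1 (a joint): How far key 1 is pushed in, m: 0 fully out, about 0.0042 latched, 0.009 bottomed. Push-push latch: a key that is out starts to move at 4 N, has moved 3 mm at 7 to 8 N, and latches if pushed past 0.005 and let go. A latched key gives way only above 6 N; pushed past 0.006 (7 to 8 N) and let go, it springs fully out by itself.
- key_2_top (a point): Key cap 2 of four identical ones: ivory square 25 x 25 mm with rounded edges in a black frame 36 x 36 mm that stands 4.5 mm above the aluminium. This point: centre of the cap's top face; it moves with the key; 14 mm above the aluminium top when fully out, about 4 mm lower when latched. The numbers do not follow the places in the row: any key may sit in any of the four places.
- key_2 (a joint): How far key 2 is pushed in, m: 0 fully out, about 0.0042 latched, 0.009 bottomed. Push-push latch: a key that is out starts to move at 4 N, has moved 3 mm at 7 to 8 N, and latches if pushed past 0.005 and let go. A latched key gives way only above 6 N; pushed past 0.006 (7 to 8 N) and let go, it springs fully out by itself.
- key_3_top (a point): Key cap 3 of four identical ones: ivory square 25 x 25 mm with rounded edges in a black frame 36 x 36 mm that stands 4.5 mm above the aluminium. This point: centre of the cap's top face; it moves with the key; 14 mm above the aluminium top when fully out, about 4 mm lower when latched. The numbers do not follow the places in the row: any key may sit in any of the four places.
- key_3 (a joint): How far key 3 is pushed in, m: 0 fully out, about 0.0042 latched, 0.009 bottomed. Push-push latch: a key that is out starts to move at 4 N, has moved 3 mm at 7 to 8 N, and latches if pushed past 0.005 and let go. A latched key gives way only above 6 N; pushed past 0.006 (7 to 8 N) and let go, it springs fully out by itself.
- key_4_top (a point): Key cap 4 of four identical ones: ivory square 25 x 25 mm with rounded edges in a black frame 36 x 36 mm that stands 4.5 mm above the aluminium. This point: centre of the cap's top face; it moves with the key; 14 mm above the aluminium top when fully out, about 4 mm lower when latched. The numbers do not follow the places in the row: any key may sit in any of the four places.
- key_4 (a joint): How far key 4 is pushed in, m: 0 fully out, about 0.0042 latched, 0.009 bottomed. Push-push latch: a key that is out starts to move at 4 N, has moved 3 mm at 7 to 8 N, and latches if pushed past 0.005 and let go. A latched key gives way only above 6 N; pushed past 0.006 (7 to 8 N) and let go, it springs fully out by itself.
- core_slice_1: Bystander: core slice: speckled asphalt disc, 99 mm across, 26 mm thick, lying flat. Origin: centre of its underside. Leave alone.
- mini_core_1: Bystander: small speckled asphalt core, 50 mm across, 53 mm high, upright. Origin: centre of its underside. Leave alone.
- mini_core_2: Bystander: small speckled asphalt core, 50 mm across, 49 mm high, upright. Origin: centre of its underside. Leave alone.
- grain_jar_4: Bystander: white sample jar, 51 mm across, 72 mm high, upright. Origin: centre of its underside. Leave alone.
- marker_3: Bystander: white marker pen with a blue cap, 135 mm long, 16 mm thick, lying flat. Origin: centre of its underside. Leave alone.
- loupe: Bystander: black hand lens, 62 x 153 x 10 mm, lying flat. Origin: centre of its underside. Leave alone.
- crayon_box: Bystander: yellow carton, 50 x 85 x 22 mm, lying flat. Origin: centre of its underside. Leave alone.

How it is judged (in metres and radians):
On the way, in this order (a step that is already met when the one before it is completed fails the run):
1. a finger has touched the leftmost key (((contact force between the fingers and key_1 above 0.3 N and y of key_1_top in the frame of switch_box between 0.055 and 0.095 m) or (contact force between the fingers and key_2 above 0.3 N and y of key_2_top in the frame of switch_box between 0.055 and 0.095 m) or (contact force between the fingers and key_3 above 0.3 N and y of key_3_top in the frame of switch_box between 0.055 and 0.095 m) or (contact force between the fingers and key_4 above 0.3 N and y of key_4_top in the frame of switch_box between 0.055 and 0.095 m))), for 0.03 s.
2. a finger has touched the second key (((contact force between the fingers and key_1 above 0.3 N and y of key_1_top in the frame of switch_box between 0.005 and 0.045 m) or (contact force between the fingers and key_2 above 0.3 N and y of key_2_top in the frame of switch_box between 0.005 and 0.045 m) or (contact force between the fingers and key_3 above 0.3 N and y of key_3_top in the frame of switch_box between 0.005 and 0.045 m) or (contact force between the fingers and key_4 above 0.3 N and y of key_4_top in the frame of switch_box between 0.005 and 0.045 m))), for 0.03 s.
3. a finger has touched the third key (((contact force between the fingers and key_1 above 0.3 N and y of key_1_top in the frame of switch_box between -0.045 and -0.005 m) or (contact force between the fingers and key_2 above 0.3 N and y of key_2_top in the frame of switch_box between -0.045 and -0.005 m) or (contact force between the fingers and key_3 above 0.3 N and y of key_3_top in the frame of switch_box between -0.045 and -0.005 m) or (contact force between the fingers and key_4 above 0.3 N and y of key_4_top in the frame of switch_box between -0.045 and -0.005 m))), for 0.03 s.
4. a finger has touched the rightmost key (((contact force between the fingers and key_1 above 0.3 N and y of key_1_top in the frame of switch_box between -0.095 and -0.055 m) or (contact force between the fingers and key_2 above 0.3 N and y of key_2_top in the frame of switch_box between -0.095 and -0.055 m) or (contact force between the fingers and key_3 above 0.3 N and y of key_3_top in the frame of switch_box between -0.095 and -0.055 m) or (contact force between the fingers and key_4 above 0.3 N and y of key_4_top in the frame of switch_box between -0.095 and -0.055 m))), for 0.03 s.
5. the latched key is pushed right in, past its latch (value of joint key_3 above 0.006 m), for 0.05 s.
At the end, for the whole second after the job is handed in: All four keys stand fully out (each pushed in less than 1 mm), and no bystander is more than 15 mm from where it started (value of joint each of key_1, key_2, key_3, key_4 below 0.001 m and distance of each of core_slice_1, mini_core_1, mini_core_2, grain_jar_4, marker_3, loupe, crayon_box from where it was at the start of the episode below 0.015 m); the robot touches nothing.
It fails at once if a key that was out is pushed in more than 5 mm, far enough to switch (value of joint any of key_1, key_2, key_4 above 0.005 m).
It fails at once if a bystander is shifted or lifted by more than 15 mm (distance of any of core_slice_1, mini_core_1, mini_core_2, grain_jar_4, marker_3, loupe, crayon_box from where it was at the start of the episode above 0.015 m).
It also fails if it takes over 45 s, if anything falls off the work surface, if the arm or the gripper's body presses on something with over 40 N, if the wrist force passes 120 N, or if a joint passes its speed limit or range.

## Robot

A 6-joint arm with a two-finger parallel gripper is mounted at the origin on a cart in front of the work surface, level with it; the furniture and walls round the work are solid. World frame = base frame: x ahead of the robot, y to its left, z up, the work surface at z = 0. Lengths are in mm, angles in rad, forces in N, time in s.
With the tool pointing down it reaches from about 400 to 925 mm from the base axis. Payload 12.5 kg.
Tool frame: the origin (TCP) lies on the centre line of the jaws, within the pads' length; the fingertips stand 19 mm ahead of it and the grasp point (between the pads) is the TCP; y points along the fingers, x is the direction in which the jaws open and shut, and the axes are right-handed (so a half turn about y gives the same grasp; the last joint's range is limited). The gripper opens to 95 mm and grips with 3 to 60 N. Pads are 20 mm wide; open, the fingers measure 119 mm over their backs; the gripper's body (75 mm by 180 mm) begins 59 mm behind the grasp point.
Start: joints at [1.097, 0.491, 1.559, -0, 1.092, -0.106], TCP at [224.711, 583.223, 233.661] pointing down, gripper open.
Joint ranges: [-3.1, 3.1], [-0.84, 2.19], [0.05, 2.79], [-1.13, 4.28], [0.06, 2.93], [-2.69, 2.69]. Speed limits (rad/s): [2.22, 2.22, 2.79, 3.14, 3.14, 3.14].

## Interface

Orientations are given as [roll, pitch, yaw] about the fixed x, y, z axes, in that order (R = Rz(yaw) Ry(pitch) Rx(roll)).
In Python, from cell import env gives the robot as it stands. The module is installed in compiled form; this text tells all that it offers.
- The arm moves only by the tool move_arm, never from a script. Its argument "rows" is a list of rows, each an object of numbers: "tx", "ty", "tz": the shift along the tool's x, y, z in cm; "rx", "ry", "rz": the turn, a rotation vector about the tool's x, y, z in rad; "grip": the opening in per cent of the stroke, from 0 (shut) to 100 (fully open). In form: [{"tx": .., "ty": .., "tz": .., "rx": .., "ry": .., "rz": .., "grip": ..}, ...]. A call has 1 to 10 rows; each row shifts and turns the commanded pose from where the row before left it, along the tool's axes as they then stand; what a row does not reach is not made up. A row lasts 1/12 s, in which the tool goes at most 41.7 mm and 7.16 degrees, less where a joint would pass 70% of its speed; a pose out of reach is approached as far as the arm can. A call is refused whole if a number of a shift passes 4.17 or a number of a turn 0.125, either way. A call with a gripper value outside its range is refused whole. The fingers move at their own pace and stop on an object; the grip force is fixed at half the most. Time passes only in rows, so rows that do not move let the fingers close. It gives the time, the measured TCP pose, the force and the opening at its end, in the units of the state.
- env.state(): the state, without advancing time (a new reading comes with each control period).
- env.read_camera(name): name is "side" or "top" or "wrist"; returns (picture, depth): 480x640x3 uint8, blue, green, red; 480x640 float32, mm along the optical axis (not along the pixel's ray), 0 where there is no reading.
- env.calibration(name): a dict with "vertical_fov" (degrees; the focal length in pixels is half the picture's height over the tangent of half this angle, whatever the lens; pixels are square), "cx", "cy" (the principal point, pixels), "dist" ([k1, k2, p1, p2, k3] as OpenCV has them; the pictures are not rectified), "eye" and "rotation" of the camera in the world. Camera axes: x right, y up, looking along -z (the intrinsics and any distortion apply to the point x, -y, -z); pixel columns grow to the right and rows downward; lengths in mm; the calibration is good to about 2 mm. A picture is of the moment at which its call begins: read the wrist's pose just before it. calibration takes no time and is no camera call; for the wrist camera it gives the pose at the moment of the call.
- env.job_done(): hands the job in, once; it reports no verdict.
The state is a dict: "t": time; "joints": joint angles; "qvel": joint speeds; "tau": joint torques, N m; "eef_pos": TCP position; "tcp_rot": TCP orientation; "ft_force": force on the tool from outside, world axes, zero at the start; "moment": the same for the moment, N m; "opening": opening from 0.0 (shut) to 1.0 (fully open).
Only numpy, scipy, OpenCV 4.12 (cv2) and the standard library are available. Lean on these libraries where they do the work, as an engineer would, in place of code of your own. Each camera call takes 0.05 s, during which the arm holds its last target.

## Working session

There is one attempt and no reset: what is moved stays moved. The work goes in short steps, Python scripts to look and compute and a tool call to move; the robot and the scene stay as the last step left them, time stands still between calls to the robot, and variables do not carry over. Pictures are saved under pics/ and viewed, and the job is handed in when it is done.

Besides the shell and the picture viewer there is one more tool, called after "Call:" as name(argument=value, ...), one argument or row to a line, values as JSON. move_arm: Moves the arm, as the interface text tells. Its arguments: {"type":"object","properties":{"rows":{"type":"array"}},"required":["rows"]}

```bash
mkdir -p pics; cat > h.py <<'E'
import numpy as np,cv2
from cell import env
def cam(n):
    c=env.calibration(n); f=240/np.tan(np.radians(c["vertical_fov"])/2)
    K=np.array([[f,0,c["cx"]],[0,f,c["cy"]],[0,0,1]]); return c,K
def pix2w(n,u,v,d,c=None,K=None):
    if c is None: c,K=cam(n)
    p=cv2.undistortPoints(np.array([[[u,v]]],float),K,np.array(c["dist"],float))[0,0]
    return np.array(c["eye"])+np.array(c["rotation"])@np.array([p[0]*d,-p[1]*d,-d])
E
python3 - <<'E'
from h import *
s=env.state();print(s)
for n in("side","top","wrist"):
    c,K=cam(n);print(n,c)
    p,d=env.read_camera(n);cv2.imwrite(f"pics/{n}0.png",p);np.save(f"pics/{n}0.npy",d)
E
```

```text
{'t': 0.0, 'joints': array([ 1.09740048e+00,  4.91541748e-01,  1.55948164e+00, -9.42591828e-06,
        1.09172212e+00, -1.05595739e-01]), 'qvel': array([ 1.65978976e-06, -1.75316874e-04,  3.66558975e-04, -7.41242461e-04,
       -4.19583509e-04, -1.23855120e-05]), 'tau': array([ 2.88718649e-03, -6.12657523e+01, -2.58189923e+01,  6.93963538e-02,
        4.80601320e-02, -1.14614941e-04]), 'eef_pos': array([224.59328358, 582.9896631 , 233.06172714]), 'tcp_rot': array([-1.57068313e+00,  1.14731139e-03,  1.20300064e+00]), 'ft_force': array([-0.47400356, -0.22919074,  0.42042753]), 'moment': array([ 0.0093657 , -0.04064768, -0.01740942]), 'opening': 0.9994422478909613}
side {'vertical_fov': 43.078021470883655, 'cx': 319.82038859212895, 'cy': 237.1992873628115, 'dist': array([0.05282911, 0.        , 0.        , 0.        , 0.        ]), 'eye': array([   44.32210576, -1159.95455452,   838.04542498]), 'rotation': array([ 0.99978182, -0.00415851, -0.38525013])}
top {'vertical_fov': 54.836598666410914, 'cx': 318.2818606530403, 'cy': 241.26643048247345, 'dist': array([-0.09372946,  0.        ,  0.        ,  0.        ,  0.        ]), 'eye': array([ 460.28157089,  -86.57226026, 1060.03182861]), 'rotation': array([ 0.03390731,  0.02264464, -1.59916617])}
wrist {'vertical_fov': 70.15529366198167, 'cx': 322.77234166146303, 'cy': 238.74854916505532, 'dist': array([-0.05987469,  0.        ,  0.        ,  0.        ,  0.        ]), 'eye': array([149.90978366, 612.60094308, 382.90230573]), 'rotation': array([-0.2852989 ,  0.00162498,  1.20421357])}
```

```bash
cat > h.py <<'E'
import numpy as np,cv2
from scipy.spatial.transform import Rotation as R
from cell import env
def cam(n):
    c=env.calibration(n); f=240/np.tan(np.radians(c["vertical_fov"])/2)
    K=np.array([[f,0,c["cx"]],[0,f,c["cy"]],[0,0,1]]); return c,K
def pix2w(n,u,v,d,c=None,K=None):
    if c is None: c,K=cam(n)
    p=cv2.undistortPoints(np.array([[[u,v]]],float),K,np.array(c["dist"],float))[0,0]
    return np.array(c["eye"])+R.from_euler('xyz',c["rotation"]).as_matrix()@np.array([p[0]*d,-p[1]*d,-d])
E
```

```text
(no output)
```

View pics/top0.png

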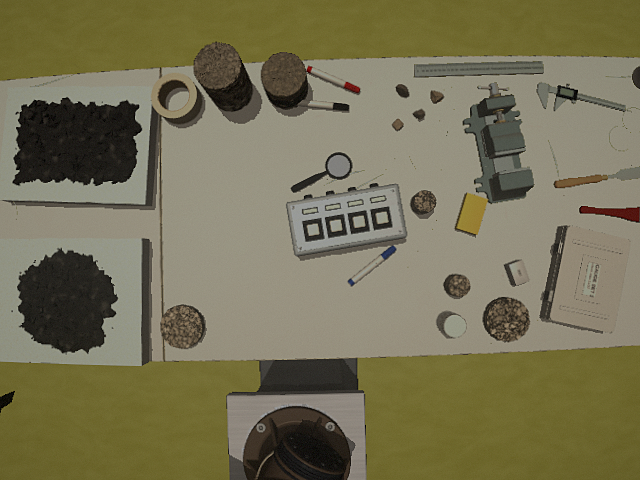

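View pics/side0.png

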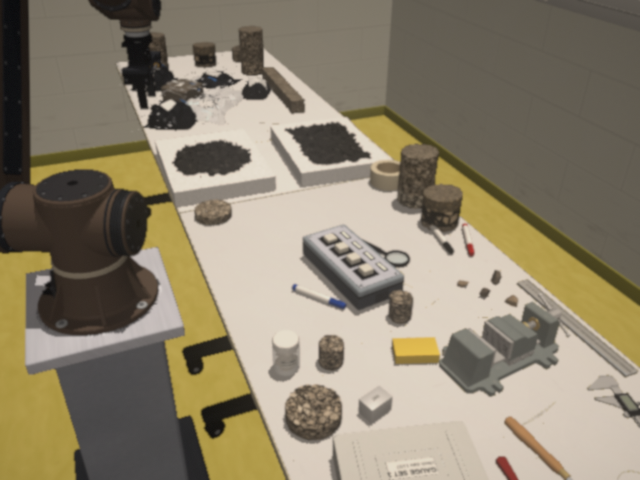

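View pics/wrist0.png

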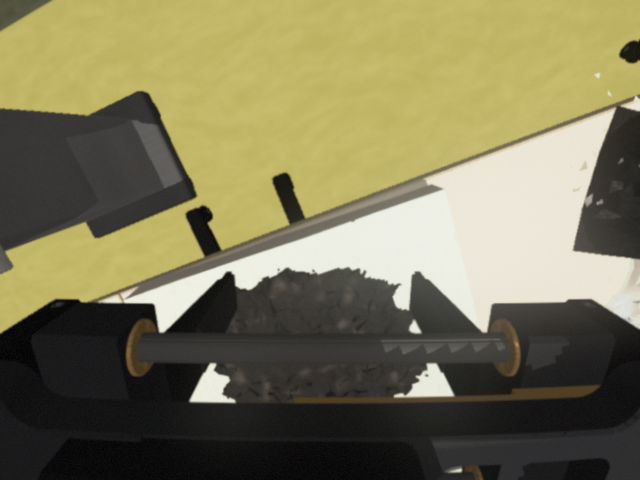

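```bash
python3 - <<'E'
from h import *
p=cv2.imread("pics/top0.png")[160:280,270:430]
cv2.imwrite("pics/topc.png",cv2.resize(p,None,fx=5,fy=5,interpolation=cv2.INTER_CUBIC))
p=cv2.imread("pics/side0.png")[215:315,290:420]
cv2.imwrite("pics/sidec.png",cv2.resize(p,None,fx=6,fy=6,interpolation=cv2.INTER_CUBIC))
E
```

```text
(no output)
```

View pics/topc.png

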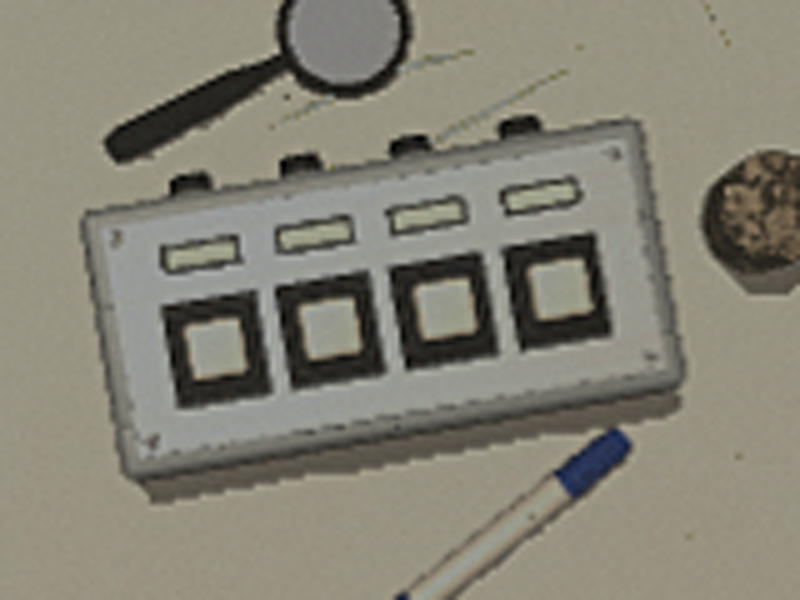

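View pics/sidec.png

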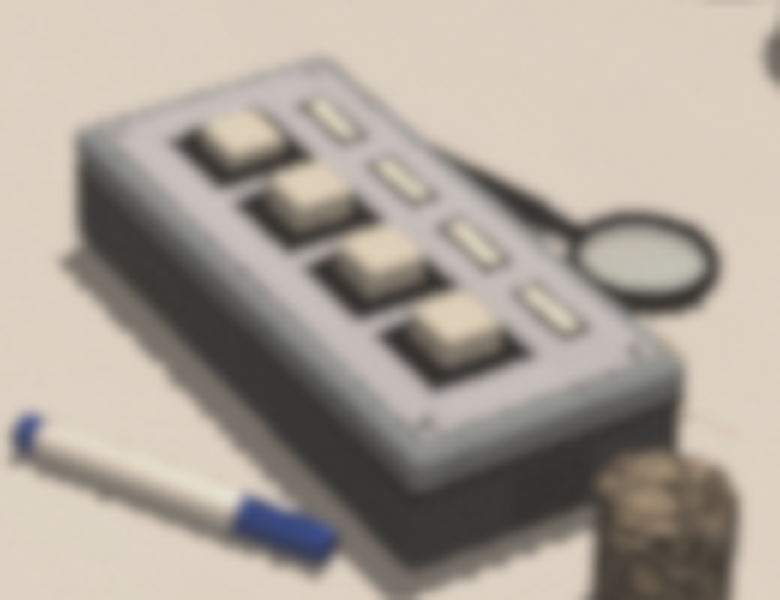

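```bash
python3 - <<'E'
from h import *
d=np.load("pics/top0.npy");c,K=cam("top")
P=[]
for u,v in[(217,349),(331,328.5),(445,309),(559.5,290.5)]:
    U,V=270+(u+.5)/5-.5,160+(v+.5)/5-.5
    D=d[int(round(V))-1:int(round(V))+2,int(round(U))-1:int(round(U))+2]
    w=pix2w("top",U,V,np.median(D),c,K)
    # intersect plane z=72
    e=np.array(c["eye"]);w2=e+(w-e)*(e[2]-72)/(e[2]-w[2])
    P.append(w2);print(U,V,np.median(D),w.round(1),w2.round(1))
P=np.array(P);print(np.diff(P,axis=0), np.linalg.norm(np.diff(P,axis=0),axis=1))
a=P[0]-P[3];print("yaw",np.arctan2(-a[0],a[1]), np.linalg.norm(a))
E
```

```text
313.0 229.4 994.8272 [520.4 -54.4  67.2] [520.2 -54.6  72. ]
335.8 225.3 988.66364 [ 527.5 -103.6   72.5] [ 527.5 -103.6   72. ]
358.6 221.4 987.4987 [ 534.3 -152.5   72.8] [ 534.4 -152.6   72. ]
381.5 217.7 987.6571 [ 540.9 -201.8   71.8] [ 540.9 -201.8   72. ]
[[  7.33221649 -49.00724427   0.        ]
 [  6.91337227 -48.9716058    0.        ]
 [  6.49804398 -49.21675149   0.        ]] [49.55271324 49.45718239 49.64386369]
yaw 0.14000366131035386 148.65007035065162
```

Call:
move_arm(
  rows=[
    {"tx": -2.44,"tz": -2.52,"grip": 0},
    {"tx": -2.44,"tz": -2.52,"grip": 0},
    {"tx": -2.44,"tz": -2.52,"grip": 0},
    {"tx": -2.44,"tz": -2.52,"grip": 0},
    {"tx": -2.44,"tz": -2.52,"grip": 0},
    {"tx": -2.44,"tz": -2.52,"grip": 0},
    {"tx": -2.44,"tz": -2.52,"grip": 0},
    {"tx": -2.44,"tz": -2.52,"grip": 0},
    {"tx": -2.44,"tz": -2.52,"grip": 0},
    {"tx": -2.44,"tz": -2.52,"grip": 0},
  ],
)

```text
validation failed for argument at $.ro...
```

Call:
move_arm(
  rows=[
    {"tx": -2.44,"tz": -2.52,"grip": 0},
    {"tx": -2.44,"tz": -2.52,"grip": 0},
    {"tx": -2.44,"tz": -2.52,"grip": 0},
    {"tx": -2.44,"tz": -2.52,"grip": 0},
    {"tx": -2.44,"tz": -2.52,"grip": 0},
    {"tx": -2.44,"tz": -2.52,"grip": 0},
    {"tx": -2.44,"tz": -2.52,"grip": 0},
    {"tx": -2.44,"tz": -2.52,"grip": 0},
    {"tx": -2.44,"tz": -2.52,"grip": 0},
    {"tx": -2.44,"tz": -2.52,"grip": 0},
  ],
)

```text
validation failed for argument at $.ro...
```

Call:
move_arm(
  rows=[
    {"ry": 0.12,"grip": 0},
    {"ry": 0.12,"grip": 0},
    {"ry": 0.12,"grip": 0},
    {"ry": 0.12,"grip": 0},
    {"ry": 0.12,"grip": 0},
    {"ry": 0.12,"grip": 0},
    {"ry": 0.12,"grip": 0},
    {"ry": 0.12,"grip": 0},
    {"ry": 0.1,"grip": 0},
    {"grip": 0},
  ],
)

```text
validation failed for argument at $.ro...
```

Call:
move_arm(
  rows=[
    {"tx": -2.44,"ty": 0.0,"tz": -2.52,"rx": 0.0,"ry": 0.0,"rz": 0.0,"grip": 0.0},
  ],
)

```text
t: 0.23
eef_pos: [238.2, 554.0, 233.0]
tcp_rot: [-1.57, -0.001, 1.206]
ft_force: [0.9, -0.3, -0.7]
opening: 0.972
```

Call:
move_arm(
  rows=[
    {"tx": -2.44,"ty": 0,"tz": -2.52,"rx": 0,"ry": 0,"rz": 0,"grip": 0},
    {"tx": -2.44,"ty": 0,"tz": -2.52,"rx": 0,"ry": 0,"rz": 0,"grip": 0},
    {"tx": -2.44,"ty": 0,"tz": -2.52,"rx": 0,"ry": 0,"rz": 0,"grip": 0},
    {"tx": -2.44,"ty": 0,"tz": -2.52,"rx": 0,"ry": 0,"rz": 0,"grip": 0},
    {"tx": -2.44,"ty": 0,"tz": -2.52,"rx": 0,"ry": 0,"rz": 0,"grip": 0},
    {"tx": -2.44,"ty": 0,"tz": -2.52,"rx": 0,"ry": 0,"rz": 0,"grip": 0},
    {"tx": -2.44,"ty": 0,"tz": -2.52,"rx": 0,"ry": 0,"rz": 0,"grip": 0},
    {"tx": -2.44,"ty": 0,"tz": -2.52,"rx": 0,"ry": 0,"rz": 0,"grip": 0},
    {"tx": -2.44,"ty": 0,"tz": -2.52,"rx": 0,"ry": 0,"rz": 0,"grip": 0},
  ],
)

```text
t: 0.98
eef_pos: [372.4, 263.3, 233.7]
tcp_rot: [-1.571, -0.0, 1.203]
ft_force: [0.8, 0.7, 0.2]
opening: 0.357
```

Call:
move_arm(
  rows=[
    {"tx": -2.44,"ty": 0,"tz": -2.52,"rx": 0,"ry": 0,"rz": 0,"grip": 0},
    {"tx": -2.44,"ty": 0,"tz": -2.52,"rx": 0,"ry": 0,"rz": 0,"grip": 0},
    {"tx": -2.44,"ty": 0,"tz": -2.52,"rx": 0,"ry": 0,"rz": 0,"grip": 0},
    {"tx": -2.44,"ty": 0,"tz": -2.52,"rx": 0,"ry": 0,"rz": 0,"grip": 0},
    {"tx": -2.44,"ty": 0,"tz": -2.52,"rx": 0,"ry": 0,"rz": 0,"grip": 0},
    {"tx": -2.44,"ty": 0,"tz": -2.52,"rx": 0,"ry": 0,"rz": 0,"grip": 0},
    {"tx": -2.44,"ty": 0,"tz": -2.52,"rx": 0,"ry": 0,"rz": 0,"grip": 0},
    {"tx": -2.44,"ty": 0,"tz": -2.52,"rx": 0,"ry": 0,"rz": 0,"grip": 0},
    {"tx": -2.44,"ty": 0,"tz": -2.52,"rx": 0,"ry": 0,"rz": 0,"grip": 0},
    {"tx": -2.44,"ty": 0,"tz": -2.52,"rx": 0,"ry": 0,"rz": 0,"grip": 0},
  ],
)

```text
t: 1.82
eef_pos: [519.9, -55.2, 233.6]
tcp_rot: [-1.571, -0.0, 1.203]
ft_force: [1.0, 1.1, 0.0]
opening: 0.005
```

Call:
move_arm(
  rows=[
    {"tx": 0,"ty": 0,"tz": 0,"rx": 0,"ry": 0.12,"rz": 0,"grip": 0},
    {"tx": 0,"ty": 0,"tz": 0,"rx": 0,"ry": 0.12,"rz": 0,"grip": 0},
    {"tx": 0,"ty": 0,"tz": 0,"rx": 0,"ry": 0.12,"rz": 0,"grip": 0},
    {"tx": 0,"ty": 0,"tz": 0,"rx": 0,"ry": 0.12,"rz": 0,"grip": 0},
    {"tx": 0,"ty": 0,"tz": 0,"rx": 0,"ry": 0.12,"rz": 0,"grip": 0},
    {"tx": 0,"ty": 0,"tz": 0,"rx": 0,"ry": 0.12,"rz": 0,"grip": 0},
    {"tx": 0,"ty": 0,"tz": 0,"rx": 0,"ry": 0.12,"rz": 0,"grip": 0},
    {"tx": 0,"ty": 0,"tz": 0,"rx": 0,"ry": 0.12,"rz": 0,"grip": 0},
    {"tx": 0,"ty": 0,"tz": 0,"rx": 0,"ry": 0.1,"rz": 0,"grip": 0},
    {"tx": 0,"ty": 0,"tz": 0,"rx": 0,"ry": 0,"rz": 0,"grip": 0},
  ],
)

```text
t: 2.65
eef_pos: [519.5, -53.3, 233.5]
tcp_rot: [-1.571, 0.0, 0.138]
ft_force: [0.5, 0.4, 0.3]
opening: 0.005
```

```bash
python3 - <<'E'
from h import *
print(env.state()['eef_pos'])
for n in("wrist","side"):
    p,d=env.read_camera(n);cv2.imwrite(f"pics/{n}1.png",p);np.save(f"pics/{n}1.npy",d)
print(cam("wrist"))
E
```

```text
[519.46281338 -53.32654069 233.47046812]
({'vertical_fov': 70.15529366198167, 'cx': 322.77234166146303, 'cy': 238.74854916505532, 'dist': array([-0.05987469,  0.        ,  0.        ,  0.        ,  0.        ]), 'eye': array([507.53175375,  26.3107583 , 383.30191924]), 'rotation': array([-0.28614256,  0.00106979,  0.14774306])}, array([[341.76880991,   0.        , 322.77234166],
       [  0.        , 341.76880991, 238.74854917],
       [  0.        ,   0.        ,   1.        ]]))
```

View pics/wrist1.png

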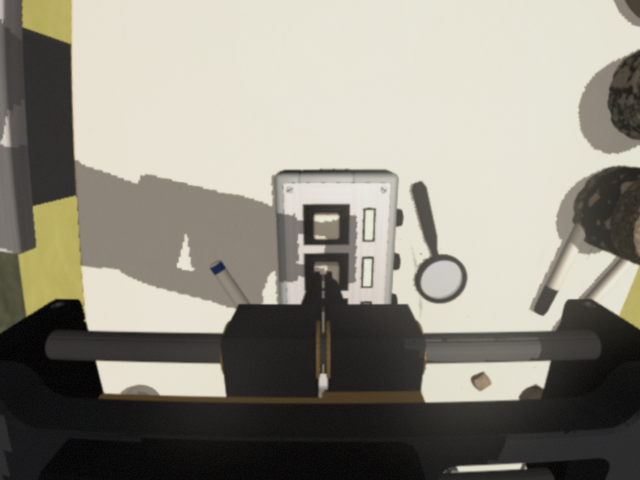

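View pics/side1.png

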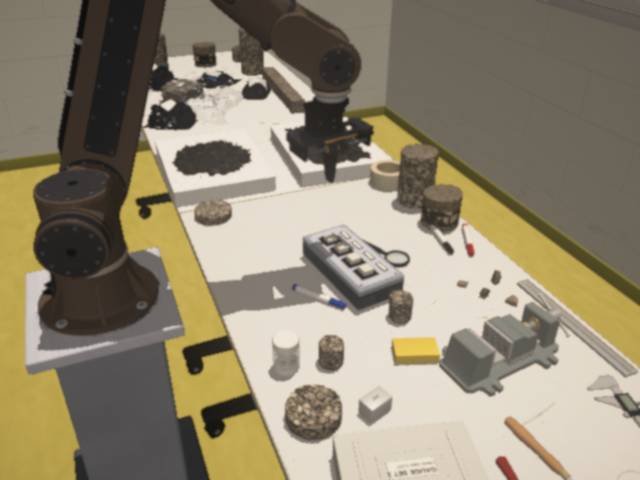

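```bash
python3 - <<'E'
from h import *
c,K=cam("wrist");d=np.load("pics/wrist1.npy")
e=np.array(c["eye"])
for u,v,z in[(327,225,62.5),(327,224,68)]:
    w=pix2w("wrist",u,v,d[int(v),int(u)],c,K);print(w,e+(w-e)*(e[2]-z)/(e[2]-w[2]))
E
```

```text
[522.90241095 -51.83178292  66.36706783] [523.08995541 -52.78523599  62.5       ]
[522.70737678 -50.621611    67.34348053] [522.67584387 -50.46175581  68.        ]
```

Call:
move_arm(
  rows=[
    {"tx": 0.2,"ty": 3.4,"tz": 0,"rx": 0,"ry": 0,"rz": 0,"grip": 0},
    {"tx": 0,"ty": 3.4,"tz": 0,"rx": 0,"ry": 0,"rz": 0,"grip": 0},
    {"tx": 0,"ty": 3.4,"tz": 0,"rx": 0,"ry": 0,"rz": 0,"grip": 0},
    {"tx": 0,"ty": 2.9,"tz": 0,"rx": 0,"ry": 0,"rz": 0,"grip": 0},
    {"tx": 0,"ty": 0,"tz": 0,"rx": 0,"ry": 0,"rz": 0,"grip": 0},
    {"tx": 0,"ty": 0,"tz": 0,"rx": 0,"ry": 0,"rz": 0,"grip": 0},
  ],
)

```text
t: 3.25
eef_pos: [521.2, -53.0, 102.1]
tcp_rot: [-1.57, 0.002, 0.145]
ft_force: [0.2, -0.2, 0.5]
opening: 0.007
```

Call:
move_arm(
  rows=[
    {"tx": 0,"ty": 0.4,"tz": 0,"rx": 0,"ry": 0,"rz": 0,"grip": 0},
    {"tx": 0,"ty": 0.4,"tz": 0,"rx": 0,"ry": 0,"rz": 0,"grip": 0},
    {"tx": 0,"ty": 0,"tz": 0,"rx": 0,"ry": 0,"rz": 0,"grip": 0},
    {"tx": 0,"ty": 0,"tz": 0,"rx": 0,"ry": 0,"rz": 0,"grip": 0},
  ],
)

```text
t: 3.58
eef_pos: [521.8, -53.1, 95.5]
tcp_rot: [-1.571, -0.001, 0.143]
ft_force: [0.6, -0.3, -0.0]
opening: 0.005
```

```bash
python3 - <<'E'
from h import *
p,d=env.read_camera("wrist");cv2.imwrite("pics/wrist2.png",cv2.resize(p[180:330,220:420],None,fx=4,fy=4,interpolation=cv2.INTER_CUBIC))
E
```

```text
(no output)
```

View pics/wrist2.png

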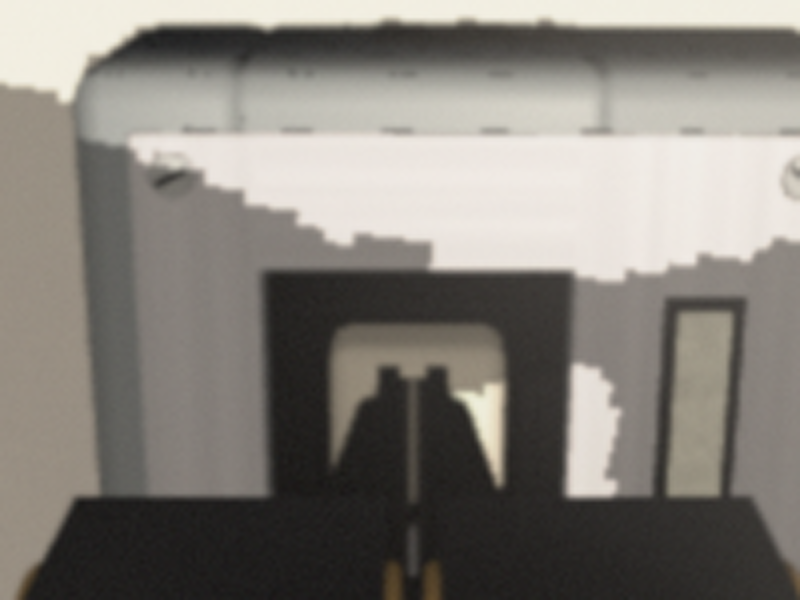

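Call:
move_arm(
  rows=[
    {"tx": 0,"ty": 0.1,"tz": 0,"rx": 0,"ry": 0,"rz": 0,"grip": 0},
    {"tx": 0,"ty": 0.1,"tz": 0,"rx": 0,"ry": 0,"rz": 0,"grip": 0},
    {"tx": 0,"ty": 0.1,"tz": 0,"rx": 0,"ry": 0,"rz": 0,"grip": 0},
    {"tx": 0,"ty": 0,"tz": 0,"rx": 0,"ry": 0,"rz": 0,"grip": 0},
  ],
)

```text
t: 3.97
eef_pos: [521.5, -53.0, 91.5]
tcp_rot: [-1.571, 0.0, 0.143]
ft_force: [-0.2, -0.4, -0.2]
opening: 0.004
```

Call:
move_arm(
  rows=[
    {"tx": 0,"ty": 0.1,"tz": 0,"rx": 0,"ry": 0,"rz": 0,"grip": 0},
    {"tx": 0,"ty": 0,"tz": 0,"rx": 0,"ry": 0,"rz": 0,"grip": 0},
    {"tx": 0,"ty": 0,"tz": 0,"rx": 0,"ry": 0,"rz": 0,"grip": 0},
  ],
)

```text
t: 4.22
eef_pos: [521.5, -53.0, 90.5]
tcp_rot: [-1.571, 0.0, 0.143]
ft_force: [0.4, 0.2, -0.1]
opening: 0.002
```

Call:
move_arm(
  rows=[
    {"tx": 0,"ty": 0.1,"tz": 0,"rx": 0,"ry": 0,"rz": 0,"grip": 0},
    {"tx": 0,"ty": 0,"tz": 0,"rx": 0,"ry": 0,"rz": 0,"grip": 0},
    {"tx": 0,"ty": 0,"tz": 0,"rx": 0,"ry": 0,"rz": 0,"grip": 0},
  ],
)

```text
t: 4.47
eef_pos: [521.5, -53.1, 89.6]
tcp_rot: [-1.571, -0.0, 0.143]
ft_force: [-0.2, 0.8, -0.3]
opening: 0.005
```

Call:
move_arm(
  rows=[
    {"tx": 0,"ty": 0.05,"tz": 0,"rx": 0,"ry": 0,"rz": 0,"grip": 0},
    {"tx": 0,"ty": 0,"tz": 0,"rx": 0,"ry": 0,"rz": 0,"grip": 0},
    {"tx": 0,"ty": 0,"tz": 0,"rx": 0,"ry": 0,"rz": 0,"grip": 0},
  ],
)

```text
t: 4.72
eef_pos: [521.5, -53.0, 89.1]
tcp_rot: [-1.571, -0.0, 0.143]
ft_force: [0.0, -0.4, 0.6]
opening: 0.006
```

Call:
move_arm(
  rows=[
    {"tx": 0,"ty": 0.05,"tz": 0,"rx": 0,"ry": 0,"rz": 0,"grip": 0},
    {"tx": 0,"ty": 0,"tz": 0,"rx": 0,"ry": 0,"rz": 0,"grip": 0},
    {"tx": 0,"ty": 0,"tz": 0,"rx": 0,"ry": 0,"rz": 0,"grip": 0},
  ],
)

```text
t: 4.97
eef_pos: [521.5, -53.1, 88.6]
tcp_rot: [-1.571, 0.0, 0.143]
ft_force: [1.0, -0.1, 0.2]
opening: 0.003
```

Call:
move_arm(
  rows=[
    {"tx": 0,"ty": 0.05,"tz": 0,"rx": 0,"ry": 0,"rz": 0,"grip": 0},
    {"tx": 0,"ty": 0,"tz": 0,"rx": 0,"ry": 0,"rz": 0,"grip": 0},
    {"tx": 0,"ty": 0,"tz": 0,"rx": 0,"ry": 0,"rz": 0,"grip": 0},
  ],
)

```text
t: 5.22
eef_pos: [521.5, -53.1, 88.1]
tcp_rot: [-1.571, -0.0, 0.143]
ft_force: [0.4, 0.3, -0.4]
opening: 0.006
```

Call:
move_arm(
  rows=[
    {"tx": 0,"ty": 0.05,"tz": 0,"rx": 0,"ry": 0,"rz": 0,"grip": 0},
    {"tx": 0,"ty": 0,"tz": 0,"rx": 0,"ry": 0,"rz": 0,"grip": 0},
    {"tx": 0,"ty": 0,"tz": 0,"rx": 0,"ry": 0,"rz": 0,"grip": 0},
  ],
)

```text
t: 5.47
eef_pos: [521.5, -53.1, 87.6]
tcp_rot: [-1.571, 0.0, 0.143]
ft_force: [-0.3, 1.0, 0.2]
opening: 0.003
```

Call:
move_arm(
  rows=[
    {"tx": 0,"ty": 0.05,"tz": 0,"rx": 0,"ry": 0,"rz": 0,"grip": 0},
    {"tx": 0,"ty": 0,"tz": 0,"rx": 0,"ry": 0,"rz": 0,"grip": 0},
    {"tx": 0,"ty": 0,"tz": 0,"rx": 0,"ry": 0,"rz": 0,"grip": 0},
  ],
)

```text
t: 5.72
eef_pos: [521.6, -53.1, 87.2]
tcp_rot: [-1.571, -0.0, 0.143]
ft_force: [0.2, 0.5, 2.2]
opening: 0.005
```

Call:
move_arm(
  rows=[
    {"tx": 0,"ty": 0.02,"tz": 0,"rx": 0,"ry": 0,"rz": 0,"grip": 0},
    {"tx": 0,"ty": 0,"tz": 0,"rx": 0,"ry": 0,"rz": 0,"grip": 0},
  ],
)

```text
t: 5.88
eef_pos: [521.6, -53.1, 87.1]
tcp_rot: [-1.571, -0.0, 0.143]
ft_force: [-0.6, 0.1, 5.4]
opening: 0.007
```

Call:
move_arm(
  rows=[
    {"tx": 0,"ty": -0.5,"tz": 0,"rx": 0,"ry": 0,"rz": 0,"grip": 0},
    {"tx": 0,"ty": -0.7,"tz": 0,"rx": 0,"ry": 0,"rz": 0,"grip": 0},
    {"tx": 0,"ty": 0,"tz": 0,"rx": 0,"ry": 0,"rz": 0,"grip": 0},
    {"tx": 0,"ty": 0,"tz": -2.5,"rx": 0,"ry": 0,"rz": 0,"grip": 0},
    {"tx": 0,"ty": 0,"tz": -2.5,"rx": 0,"ry": 0,"rz": 0,"grip": 0},
    {"tx": 0,"ty": 0,"tz": 0,"rx": 0,"ry": 0,"rz": 0,"grip": 0},
    {"tx": 0,"ty": 0.3,"tz": 0,"rx": 0,"ry": 0,"rz": 0,"grip": 0},
    {"tx": 0,"ty": 0.2,"tz": 0,"rx": 0,"ry": 0,"rz": 0,"grip": 0},
    {"tx": 0,"ty": 0,"tz": 0,"rx": 0,"ry": 0,"rz": 0,"grip": 0},
    {"tx": 0,"ty": 0,"tz": 0,"rx": 0,"ry": 0,"rz": 0,"grip": 0},
  ],
)

```text
t: 6.72
eef_pos: [528.4, -101.8, 93.7]
tcp_rot: [-1.57, 0.001, 0.144]
ft_force: [-0.4, 0.3, 0.3]
opening: 0.009
```

Call:
move_arm(
  rows=[
    {"tx": 0,"ty": 0.1,"tz": 0,"rx": 0,"ry": 0,"rz": 0,"grip": 0},
    {"tx": 0,"ty": 0.05,"tz": 0,"rx": 0,"ry": 0,"rz": 0,"grip": 0},
    {"tx": 0,"ty": 0,"tz": 0,"rx": 0,"ry": 0,"rz": 0,"grip": 0},
    {"tx": 0,"ty": 0,"tz": 0,"rx": 0,"ry": 0,"rz": 0,"grip": 0},
  ],
)

```text
t: 7.05
eef_pos: [528.6, -102.4, 92.4]
tcp_rot: [-1.571, -0.0, 0.143]
ft_force: [1.2, -0.1, -0.2]
opening: 0.007
```

Call:
move_arm(
  rows=[
    {"tx": 0,"ty": 0.05,"tz": 0,"rx": 0,"ry": 0,"rz": 0,"grip": 0},
    {"tx": 0,"ty": 0,"tz": 0,"rx": 0,"ry": 0,"rz": 0,"grip": 0},
    {"tx": 0,"ty": 0,"tz": 0,"rx": 0,"ry": 0,"rz": 0,"grip": 0},
  ],
)

```text
t: 7.3
eef_pos: [528.6, -102.6, 91.9]
tcp_rot: [-1.571, -0.0, 0.143]
ft_force: [-0.4, -0.2, -0.1]
opening: 0.002
```

Call:
move_arm(
  rows=[
    {"tx": 0,"ty": 0.04,"tz": 0,"rx": 0,"ry": 0,"rz": 0,"grip": 0},
    {"tx": 0,"ty": 0,"tz": 0,"rx": 0,"ry": 0,"rz": 0,"grip": 0},
    {"tx": 0,"ty": 0,"tz": 0,"rx": 0,"ry": 0,"rz": 0,"grip": 0},
  ],
)

```text
t: 7.55
eef_pos: [528.7, -102.6, 91.6]
tcp_rot: [-1.571, -0.0, 0.143]
ft_force: [0.3, -0.2, 1.2]
opening: 0.006
```

Call:
move_arm(
  rows=[
    {"tx": 0,"ty": 0.04,"tz": 0,"rx": 0,"ry": 0,"rz": 0,"grip": 0},
    {"tx": 0,"ty": 0,"tz": 0,"rx": 0,"ry": 0,"rz": 0,"grip": 0},
    {"tx": 0,"ty": 0,"tz": 0,"rx": 0,"ry": 0,"rz": 0,"grip": 0},
  ],
)

```text
t: 7.8
eef_pos: [528.7, -102.6, 91.3]
tcp_rot: [-1.571, -0.0, 0.143]
ft_force: [-1.1, -0.0, 3.0]
opening: 0.007
```

Key 2 contacts at TCP 91.4, about 4 mm higher than the first, so it is fully out. Next key.

Call:
move_arm(
  rows=[
    {"tx": 0,"ty": -0.4,"tz": 0,"rx": 0,"ry": 0,"rz": 0,"grip": 0},
    {"tx": 0,"ty": -0.4,"tz": 0,"rx": 0,"ry": 0,"rz": 0,"grip": 0},
    {"tx": 0,"ty": 0,"tz": 0,"rx": 0,"ry": 0,"rz": 0,"grip": 0},
    {"tx": 0,"ty": 0,"tz": -2.5,"rx": 0,"ry": 0,"rz": 0,"grip": 0},
    {"tx": 0,"ty": 0,"tz": -2.5,"rx": 0,"ry": 0,"rz": 0,"grip": 0},
    {"tx": 0,"ty": 0,"tz": 0,"rx": 0,"ry": 0,"rz": 0,"grip": 0},
    {"tx": 0,"ty": 0.4,"tz": 0,"rx": 0,"ry": 0,"rz": 0,"grip": 0},
    {"tx": 0,"ty": 0.3,"tz": 0,"rx": 0,"ry": 0,"rz": 0,"grip": 0},
    {"tx": 0,"ty": 0,"tz": 0,"rx": 0,"ry": 0,"rz": 0,"grip": 0},
    {"tx": 0,"ty": 0,"tz": 0,"rx": 0,"ry": 0,"rz": 0,"grip": 0},
  ],
)

```text
t: 8.63
eef_pos: [535.5, -151.3, 91.9]
tcp_rot: [-1.57, 0.001, 0.144]
ft_force: [-0.4, -0.4, -0.2]
opening: 0.008
```

Call:
move_arm(
  rows=[
    {"tx": 0,"ty": 0.05,"tz": 0,"rx": 0,"ry": 0,"rz": 0,"grip": 0},
    {"tx": 0,"ty": 0,"tz": 0,"rx": 0,"ry": 0,"rz": 0,"grip": 0},
    {"tx": 0,"ty": 0,"tz": 0,"rx": 0,"ry": 0,"rz": 0,"grip": 0},
  ],
)

```text
t: 8.88
eef_pos: [535.8, -151.7, 91.6]
tcp_rot: [-1.571, -0.0, 0.143]
ft_force: [-0.2, 0.3, -0.2]
opening: 0.008
```

Call:
move_arm(
  rows=[
    {"tx": 0,"ty": 0.04,"tz": 0,"rx": 0,"ry": 0,"rz": 0,"grip": 0},
    {"tx": 0,"ty": 0,"tz": 0,"rx": 0,"ry": 0,"rz": 0,"grip": 0},
    {"tx": 0,"ty": 0,"tz": 0,"rx": 0,"ry": 0,"rz": 0,"grip": 0},
  ],
)

```text
t: 9.13
eef_pos: [535.8, -151.9, 91.4]
tcp_rot: [-1.571, -0.0, 0.143]
ft_force: [-0.3, 2.7, 3.4]
opening: 0.008
```

Call:
move_arm(
  rows=[
    {"tx": 0,"ty": -0.4,"tz": 0,"rx": 0,"ry": 0,"rz": 0,"grip": 0},
    {"tx": 0,"ty": -0.4,"tz": 0,"rx": 0,"ry": 0,"rz": 0,"grip": 0},
    {"tx": 0,"ty": 0,"tz": 0,"rx": 0,"ry": 0,"rz": 0,"grip": 0},
    {"tx": 0,"ty": 0,"tz": -2.5,"rx": 0,"ry": 0,"rz": 0,"grip": 0},
    {"tx": 0,"ty": 0,"tz": -2.5,"rx": 0,"ry": 0,"rz": 0,"grip": 0},
    {"tx": 0,"ty": 0,"tz": 0,"rx": 0,"ry": 0,"rz": 0,"grip": 0},
    {"tx": 0,"ty": 0.4,"tz": 0,"rx": 0,"ry": 0,"rz": 0,"grip": 0},
    {"tx": 0,"ty": 0.3,"tz": 0,"rx": 0,"ry": 0,"rz": 0,"grip": 0},
    {"tx": 0,"ty": 0,"tz": 0,"rx": 0,"ry": 0,"rz": 0,"grip": 0},
    {"tx": 0,"ty": 0,"tz": 0,"rx": 0,"ry": 0,"rz": 0,"grip": 0},
  ],
)

```text
t: 9.97
eef_pos: [542.7, -200.8, 92.0]
tcp_rot: [-1.57, 0.001, 0.144]
ft_force: [-0.1, -0.2, 0.4]
opening: 0.001
```

Call:
move_arm(
  rows=[
    {"tx": 0,"ty": 0.05,"tz": 0,"rx": 0,"ry": 0,"rz": 0,"grip": 0},
    {"tx": 0,"ty": 0,"tz": 0,"rx": 0,"ry": 0,"rz": 0,"grip": 0},
    {"tx": 0,"ty": 0,"tz": 0,"rx": 0,"ry": 0,"rz": 0,"grip": 0},
  ],
)

```text
t: 10.22
eef_pos: [542.9, -201.2, 91.7]
tcp_rot: [-1.571, -0.0, 0.143]
ft_force: [0.4, -0.3, 0.9]
opening: 0.004
```

Call:
move_arm(
  rows=[
    {"tx": 0,"ty": 0.04,"tz": 0,"rx": 0,"ry": 0,"rz": 0,"grip": 0},
    {"tx": 0,"ty": 0,"tz": 0,"rx": 0,"ry": 0,"rz": 0,"grip": 0},
    {"tx": 0,"ty": 0,"tz": 0,"rx": 0,"ry": 0,"rz": 0,"grip": 0},
  ],
)

```text
t: 10.47
eef_pos: [542.9, -201.4, 91.5]
tcp_rot: [-1.571, -0.0, 0.143]
ft_force: [0.7, 2.4, 3.4]
opening: 0.002
```

Call:
move_arm(
  rows=[
    {"tx": 0,"ty": -0.5,"tz": 0,"rx": 0,"ry": 0,"rz": 0,"grip": 0},
    {"tx": 0,"ty": -0.7,"tz": 0,"rx": 0,"ry": 0,"rz": 0,"grip": 0},
    {"tx": 0,"ty": 0,"tz": 2.5,"rx": 0,"ry": 0,"rz": 0,"grip": 0},
    {"tx": 0,"ty": 0,"tz": 2.5,"rx": 0,"ry": 0,"rz": 0,"grip": 0},
    {"tx": 0,"ty": 0,"tz": 2.5,"rx": 0,"ry": 0,"rz": 0,"grip": 0},
    {"tx": 0,"ty": 0,"tz": 2.5,"rx": 0,"ry": 0,"rz": 0,"grip": 0},
    {"tx": 0,"ty": 0,"tz": 2.5,"rx": 0,"ry": 0,"rz": 0,"grip": 0},
    {"tx": 0,"ty": 0,"tz": 2.5,"rx": 0,"ry": 0,"rz": 0,"grip": 0},
    {"tx": 0,"ty": 0,"tz": 0,"rx": 0,"ry": 0,"rz": 0,"grip": 0},
    {"tx": 0,"ty": 0,"tz": 0,"rx": 0,"ry": 0,"rz": 0,"grip": 0},
  ],
)

```text
t: 11.3
eef_pos: [521.7, -52.4, 104.0]
tcp_rot: [-1.571, -0.001, 0.145]
ft_force: [-0.4, 0.3, 0.0]
opening: 0.005
```

Call:
move_arm(
  rows=[
    {"tx": 0,"ty": 0.4,"tz": 0,"rx": 0,"ry": 0,"rz": 0,"grip": 0},
    {"tx": 0,"ty": 0.4,"tz": 0,"rx": 0,"ry": 0,"rz": 0,"grip": 0},
    {"tx": 0,"ty": 0.4,"tz": 0,"rx": 0,"ry": 0,"rz": 0,"grip": 0},
    {"tx": 0,"ty": 0.3,"tz": 0,"rx": 0,"ry": 0,"rz": 0,"grip": 0},
    {"tx": 0,"ty": 0.1,"tz": 0,"rx": 0,"ry": 0,"rz": 0,"grip": 0},
    {"tx": 0,"ty": 0,"tz": 0,"rx": 0,"ry": 0,"rz": 0,"grip": 0},
    {"tx": 0,"ty": 0,"tz": 0,"rx": 0,"ry": 0,"rz": 0,"grip": 0},
  ],
)

```text
t: 11.88
eef_pos: [521.5, -53.3, 87.3]
tcp_rot: [-1.571, 0.0, 0.143]
ft_force: [0.4, 0.2, 0.4]
opening: 0.004
```

Just above contact. Press down about 4 mm.

Call:
move_arm(
  rows=[
    {"tx": 0,"ty": 0.1,"tz": 0,"rx": 0,"ry": 0,"rz": 0,"grip": 0},
    {"tx": 0,"ty": 0.1,"tz": 0,"rx": 0,"ry": 0,"rz": 0,"grip": 0},
    {"tx": 0,"ty": 0.1,"tz": 0,"rx": 0,"ry": 0,"rz": 0,"grip": 0},
    {"tx": 0,"ty": 0.05,"tz": 0,"rx": 0,"ry": 0,"rz": 0,"grip": 0},
    {"tx": 0,"ty": 0,"tz": 0,"rx": 0,"ry": 0,"rz": 0,"grip": 0},
    {"tx": 0,"ty": 0,"tz": 0,"rx": 0,"ry": 0,"rz": 0,"grip": 0},
  ],
)

```text
t: 12.38
eef_pos: [521.6, -53.2, 84.2]
tcp_rot: [-1.571, -0.0, 0.143]
ft_force: [-2.6, -1.4, 8.0]
opening: 0.003
```

Call:
move_arm(
  rows=[
    {"tx": 0,"ty": 0.08,"tz": 0,"rx": 0,"ry": 0,"rz": 0,"grip": 0},
    {"tx": 0,"ty": 0,"tz": 0,"rx": 0,"ry": 0,"rz": 0,"grip": 0},
    {"tx": 0,"ty": 0,"tz": 0,"rx": 0,"ry": 0,"rz": 0,"grip": 0},
  ],
)

```text
t: 12.63
eef_pos: [521.6, -53.2, 83.5]
tcp_rot: [-1.571, -0.001, 0.143]
ft_force: [-2.7, -2.1, 8.6]
opening: 0.004
```

Call:
move_arm(
  rows=[
    {"tx": 0,"ty": -0.5,"tz": 0,"rx": 0,"ry": 0,"rz": 0,"grip": 0},
    {"tx": 0,"ty": -1,"tz": 0,"rx": 0,"ry": 0,"rz": 0,"grip": 0},
    {"tx": 0,"ty": -2,"tz": 0,"rx": 0,"ry": 0,"rz": 0,"grip": 0},
    {"tx": 0,"ty": -3,"tz": 0,"rx": 0,"ry": 0,"rz": 0,"grip": 0},
    {"tx": 0,"ty": -3,"tz": 0,"rx": 0,"ry": 0,"rz": 0,"grip": 0},
    {"tx": 0,"ty": -3,"tz": 2,"rx": 0,"ry": 0,"rz": 0,"grip": 0},
    {"tx": 0,"ty": 0,"tz": 4,"rx": 0,"ry": 0,"rz": 0,"grip": 0},
    {"tx": 0,"ty": 0,"tz": 4,"rx": 0,"ry": 0,"rz": 0,"grip": 0},
    {"tx": 0,"ty": 0,"tz": 4,"rx": 0,"ry": 0,"rz": 0,"grip": 0},
    {"tx": 0,"ty": 0,"tz": 0,"rx": 0,"ry": 0,"rz": 0,"grip": 0},
  ],
)

```text
t: 13.47
eef_pos: [500.0, 90.6, 208.7]
tcp_rot: [-1.57, -0.0, 0.147]
ft_force: [-0.7, -0.6, -0.0]
opening: 0.005
```

```bash
python3 - <<'E'
from h import *
p,d=env.read_camera("top");cv2.imwrite("pics/top3.png",p)
c,K=cam("top")
for u,v in[(217,349),(331,328.5),(445,309),(559.5,290.5)]:
    U,V=270+(u+.5)/5-.5,160+(v+.5)/5-.5
    D=d[int(round(V))-1:int(round(V))+2,int(round(U))-1:int(round(U))+2]
    print(pix2w("top",U,V,np.median(D),c,K).round(1))
p,d=env.read_camera("side");cv2.imwrite("pics/side3.png",cv2.resize(p[215:315,290:420],None,fx=6,fy=6,interpolation=cv2.INTER_CUBIC))
print(env.state()["ft_force"],env.state()["eef_pos"])
E
```

```text
[520.1 -54.6  72.5]
[ 527.5 -103.6   72. ]
[ 534.4 -152.5   72.4]
[ 540.8 -201.7   72.7]
[ 0.53674424 -0.10407211 -0.73007813] [501.19218705  86.86311578 208.45690574]
```

View pics/top3.png

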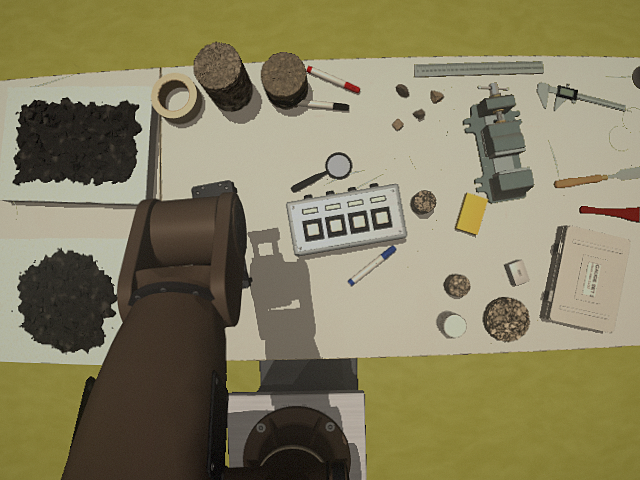

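View pics/side3.png

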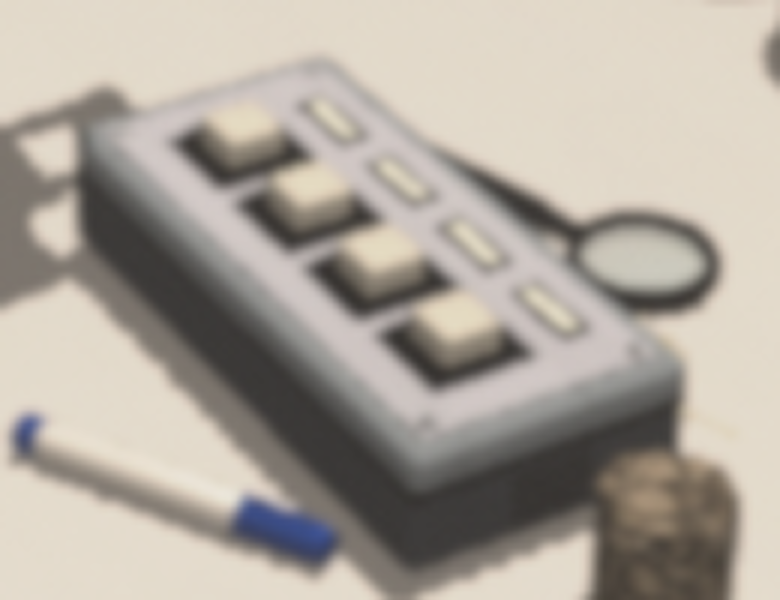

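The top picture shows the box and bystanders where they started, with the four caps near (313,229) to (381,218). By depth all four caps are now at about 72 mm; the left one was at 67 mm. The arm is clear.

```bash
python3 -c "
from cell import env
print(env.state()['t'],env.job_done())"
```

```text
the job is handed in; nothing more can be done
13.5667 None
```

The leftmost key was the latched one; I pressed it right down and it sprang back up. All four keys now stand fully out, and I handed the job in at 13.6 s.

- **Taps, left to right:** with the fingers closed I tapped each key at 3 to 5.5 N. The leftmost met the fingers with the tool at 87.1 mm. The other three met it at about 91.4 mm, so the leftmost was about 4 mm lower. None of them clicked in or out.
- **Press:** I pushed the leftmost key from 87.1 to 83.5 mm at up to 8.6 N. That puts it about 7.8 mm in, past the 6 mm release point, before I let go and moved clear.
- **Last checks:** top-camera depth put all four caps at 72.0 to 72.7 mm; the leftmost had read 67 mm before. The bystanders looked unmoved in the pictures, though I did not measure them. The wrist force was back to noise level.
- **Disagreements:** the top and wrist cameras differed by about 3 mm on where the leftmost key was, so I aimed between them. My first three move calls were refused before any motion because I had left out the zero values. No check failed after that.

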